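Set the multimeter to continuity

ROBOT

A 6-joint arm with a two-finger parallel gripper is mounted at the origin on the work surface. World frame = base frame: x ahead of the robot, y to its left, z up, the work surface at z = 0. Lengths are in m, angles in rad, forces in N, time in s.
With the tool pointing down it reaches from about 0.3 to 0.825 m from the base axis. Payload 5.4 kg.
Tool frame: the origin (TCP) lies at the very end of the fingers, on their centre line; the grasp point (between the pads) lies 19 mm behind it; z points along the fingers, x is the direction in which the jaws open and shut, and the axes are right-handed (so a half turn about z gives the same grasp; the last joint's range is limited). The gripper opens to 92 mm and grips with 3 to 60 N. Pads are 20 mm wide; open, the fingers measure 128 mm over their backs; the gripper's body (75 mm by 189 mm) begins 69 mm behind the grasp point.
Start: joints at [-1.426, 0.158, 1.597, -0, 1.386, -0.21], TCP at [0.2, -0.539, 0.215] pointing down, gripper open.
Joint ranges: [-2.91, 2.91], [-0.94, 2.29], [0.18, 2.7], [-1.29, 4.43], [0.17, 2.64], [-3, 3]. Speed limits (rad/s): [2.57, 2.57, 3.14, 3.14, 3.14, 3.14].

INTERFACE

Orientations are given as a rotation vector (axis times angle).
In Python, from workcell import bot gives the robot as it stands. Calls block until the motion is done:
- bot.goto(position, orientation): joint-space move of the TCP to a pose.
- bot.line_to(position, rot=None, max_speed=0.15): straight line of the TCP; rot=None keeps the orientation; max_speed is the mean speed in m/s.
- bot.set_joints(angles): joint-space move.
- bot.set_gripper(opening, newtons=None): opening from 0.0 (shut) to 1.0 (fully open); newtons is the grip in N (None keeps the last); returns when the fingers have stopped.
- bot.hold(seconds).
- bot.inverse_kinematics(position, orientation): joint angles nearest the present ones, or None.
- bot.read_camera(name): name is "scene" or "top" or "wrist"; returns a dict with "pixels" (480x640x3 uint8, blue, green, red), "fx", "fy", "cx", "cy" (pixels), "R" (3x3) and "t" (3): a world point X has camera coordinates R X + t. Camera axes: x right, y down, z forward; pixel columns grow to the right and rows downward; lengths in m; the calibration is good to about 2 mm. A picture is of the moment at which its call begins. There is no depth.
A pose or a line that the arm cannot do raises bot.MotionError and nothing moves.
- bot.job_done(): hands the job in, once; it reports no verdict.
Readings, each from a call of its own:
- bot.current_clock(): time.
- bot.current_joints(): joint angles.
- bot.current_joint_vel(): joint speeds.
- bot.current_effort(): joint torques, N m.
- bot.current_ee_pos(): TCP position.
- bot.current_tool_rot(): TCP orientation.
- bot.current_contact_force(): force on the tool from outside, world axes, zero at the start.
- bot.current_ft_torque(): the same for the moment, N m.
- bot.current_opening(): opening from 0.0 (shut) to 1.0 (fully open).
Only numpy, scipy, OpenCV 4.12 (cv2) and the standard library are available. Lean on these libraries where they do the work, as an engineer would, in place of code of your own. Each camera call takes 0.05 s, during which the arm holds its last target. There are 200 camera calls.

TASK

Get the multimeter on the mat ready for a continuity check: push its selector dial round, click by click, until it sits at the fifth click position clockwise from OFF (count from the dot, which is OFF, wherever the dial points now), then press the round key fully in and let it go to switch the beeper on. Handle the dial gently, leave the meter lying flat where it is, and leave the oblong key and the things around the meter alone.

Things in the scene. Friction and masses are not known exactly. Their poses are not given: they have to be found in the camera images.
- meter: Handheld multimeter lying loose on its back on the mat, 190 mm long (its x), 94 mm wide (its y), about 0.56 kg, non-slip rubber sole. Face 40 mm above the underside. Origin: centre of the underside. +x points to the screen end (away from the robot, give or take the yaw), +y to the left of someone reading it, z up. Only the dial and two keys stand more than 2 mm above the face.
- dial (a joint): Angle of the selector dial, rad, growing clockwise seen from above. Eight click positions 30 degrees (0.5236) apart between two stops: 0 is OFF (round white dot, most anticlockwise), then seven white dashes; the fifth from OFF is 2.618. A sprung ball draws the dial to the nearest position from half-way; pushing it over a click takes about 0.04 N m. Starts at OFF or one of the next three.
- dial_axis (a point): On the dial's turning axis, level with the top of its finger bar: 60 mm above the meter's underside, 28 mm from its middle towards -x. The dial is a 52 mm disc, its top 14 mm below this point. Across it stands the finger bar, 11 mm thick, 14 mm tall: flat-sided from 22 mm behind the axis to 16 mm before it, then a nose tapering to 21.5 mm, the pointing end, with a white line on top.
- dial_nose (a point): Top of the tip of the dial's nose (pointing end), 21.5 mm from the axis; it turns with the dial. Seen along the meter's +x, OFF points 105 degrees to the left (anticlockwise) and the fifth position 45 degrees to the right; a small sound-wave symbol is printed beyond the fifth position's dash.
- round_key (a joint): Push of the round key, m: 0 out, 0.003 fully in. A spring pushes it back; about 4.5 N holds it fully in.
- round_key_top (a point): Centre of the top of the round key: diameter 14 mm, standing 5 mm above the face, between the screen and the dial on the left (+y) side.
- oblong_key (a joint): Push of the oblong key, m: 0 out, 0.003 fully in; the same spring. Not to be pressed.
- oblong_key_top (a point): Centre of the top of the oblong key, 9 by 18 mm, standing 5 mm above the face, on the right (-y) side, 58 mm from the round key.
- flux_jar: Bystander: small jar, 42 mm diameter, 42 mm tall, standing loose left of the meter; origin under its centre.
- solder_reel: Bystander: reel of solder, 54 mm diameter, 38 mm tall, standing loose on its flange beyond the meter's screen end; origin under its centre.
- driver: Bystander: screwdriver 150 mm long, lying loose along its x right of the meter.
- phone: Bystander: opened phone, 146 x 71 x 8 mm, lying loose right of the screwdriver; origin under its centre.
Things that resemble listed ones, but are neither listed nor needed, are in the scene too. Of the things that look like the meter, the larger one is meant.

How it is judged:
On the way, in this order (a step that is already met when the one before it is completed fails the run):
1. the dial rests at the fifth position clockwise from OFF, round key not pressed (value of joint dial between 2.48 and 2.76 rad and value of joint round_key below 0.001 m), for 0.3 s.
2. the round key is pressed in with the dial at that position (value of joint round_key above 0.0022 m and value of joint dial between 2.48 and 2.76 rad), for 0.04 s.
At the end, for the whole second after the job is handed in: The dial rests at the fifth position clockwise from OFF (2.618 rad, within 0.14), the round key has been pressed in after that (at least 2.2 of its 3 mm) and is out again, the oblong key is out, the meter lies flat within 30 mm of where it started, and each bystander is within 30 mm of its start (value of joint dial between 2.48 and 2.76 rad and value of joint each of round_key, oblong_key below 0.0008 m and distance of each of meter, flux_jar, solder_reel, driver, phone from where it was at the start of the episode below 0.03 m and angle between meter's own z axis and vertical below 0.05 rad and linear speed of meter below 0.01 m/s); the robot touches nothing.
It fails at once if the meter is lifted or tipped (height (world z) of meter above 0.011 m or angle between meter's own z axis and vertical above 0.12 rad).
It fails at once if the meter is shoved more than 40 mm from its place (distance of meter from where it was at the start of the episode above 0.04 m).
It fails at once if the oblong key is pressed (more than half its travel) (value of joint oblong_key above 0.0015 m).
It fails at once if the dial is forced or squeezed (over 30 N) (contact force between the fingers and dial above 30 N).
It fails at once if a bystander is moved more than 30 mm or lifted (distance of any of flux_jar, solder_reel, driver, phone from where it was at the start of the episode above 0.03 m).
It also fails if it takes over 64 s, if anything falls off the work surface, if the arm or the gripper's body presses on something with over 40 N, if the wrist force passes 120 N, or if a joint passes its speed limit or range.

## Working session

There is one attempt and no reset: what is moved stays moved. The work goes in short steps, each a Python script; the robot and the scene stay as the last script left them, time stands still between calls to the robot, and variables do not carry over. Pictures are saved under pics/ and viewed, about 8 in all and at most 12, crops included, and the job is handed in when it is done.

```bash
mkdir -p pics; ls
python3 - <<'E'
from workcell import bot
import cv2,numpy as np
for n in ("top","scene"):
    c=bot.read_camera(n); cv2.imwrite(f"pics/{n}0.png",c["pixels"]); np.savez(f"pics/{n}0.npz",**c)
    print(n,c["fx"],c["cx"],c["cy"],np.round(c["R"],3).tolist(),np.round(c["t"],3))
print(bot.current_clock(),bot.current_tool_rot())
E
```

```text
pics
top 545.7371742310631 311.57244464136033 245.95194935543654 [[0.003, -1.0, 0.014], [-0.989, -0.005, -0.151], [0.151, -0.013, -0.988]] [0.025 0.611 1.006]
scene 485.65992128767124 312.7411125117224 234.76411346918977 [[-0.105, 0.994, 0.013], [0.721, 0.085, -0.688], [-0.685, -0.063, -0.726]] [ 0.017 -0.41   1.313]
0.1 [-2.57758529e+00  1.79387108e+00  1.78602072e-03]
```

View pics/top0.png

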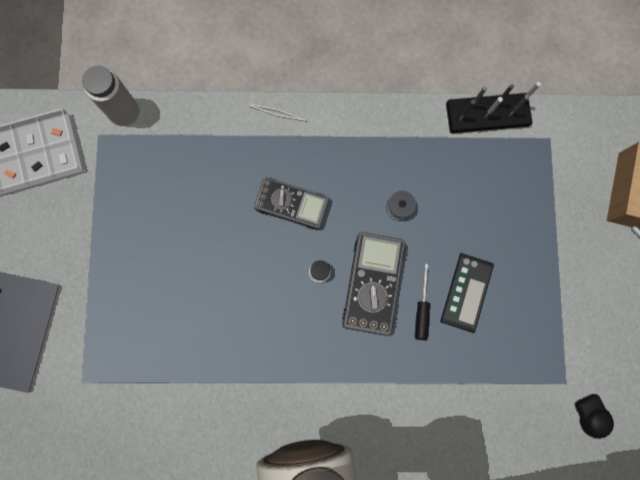

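View pics/scene0.png

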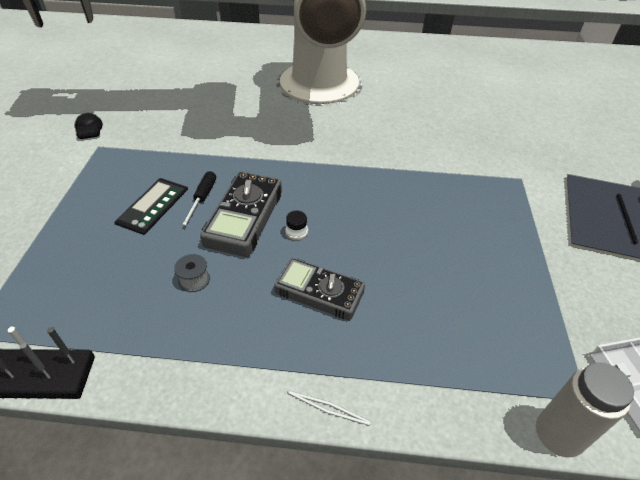

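Two things look like the meter: the larger at top (375,283) / scene (242,212), and a smaller one at top (292,203) / scene (320,288). I choose the larger, which also has the jar on its left, the reel beyond it and the driver on its right. Next is a close crop from both views.

Run:
```python
import cv2,numpy as np
a=cv2.imread("pics/top0.png")[225:345,335:415]; b=cv2.imread("pics/scene0.png")[165:260,195:290]
a=cv2.resize(a,(400,600),interpolation=cv2.INTER_CUBIC); b=cv2.resize(b,(400,400),interpolation=cv2.INTER_CUBIC)
o=np.zeros((600,800,3),np.uint8); o[:,:400]=a;o[:400,400:]=b; cv2.imwrite("pics/crop1.png",o)
```

```text
(no output)
```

View pics/crop1.png

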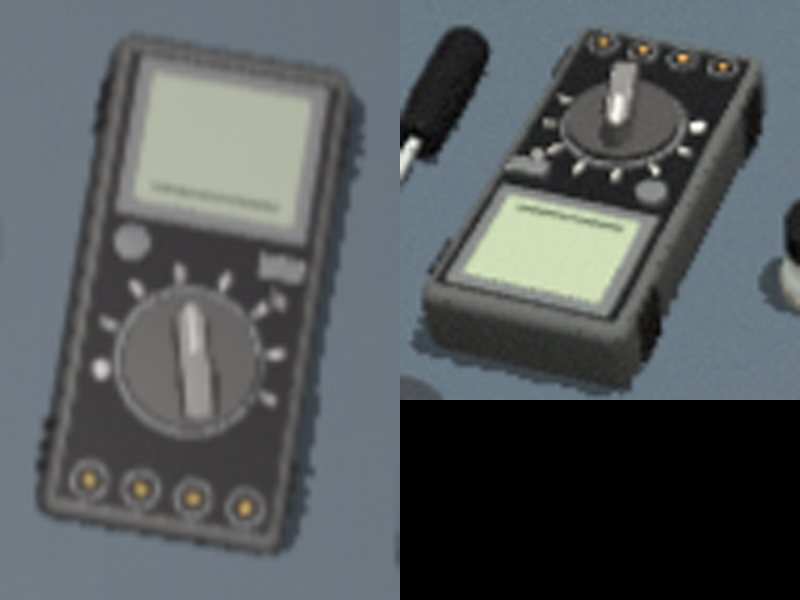

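The crop confirms the larger meter: round key at crop (131,243), oblong key at (283,266), OFF dot at (101,369), and dashes running clockwise. The fifth dash is at (262,308) with the sound symbol beyond it. The nose points at the third dash (180,270), so two clicks clockwise are needed. I'll triangulate roughly, then look with the wrist camera.

```bash
cat > h.py <<'E'
from workcell import bot
import cv2,numpy as np
from scipy.spatial.transform import Rotation as Ro
def down(a):  # tool x heading a (rad), z down
    x=np.array([np.cos(a),np.sin(a),0]);z=np.array([0,0,-1.]);y=np.cross(z,x)
    return Ro.from_matrix(np.c_[x,y,z]).as_rotvec()
def P(c): return np.array([[c["fx"],0,c["cx"]],[0,c["fy"],c["cy"]],[0,0,1]])@np.c_[c["R"],c["t"]]
def tri(c1,p1,c2,p2):
    X=cv2.triangulatePoints(P(c1),P(c2),np.array(p1,float).reshape(2,1),np.array(p2,float).reshape(2,1))
    return (X[:3]/X[3]).ravel()
def onz(c,p,z):
    d=c["R"].T@np.array([(p[0]-c["cx"])/c["fx"],(p[1]-c["cy"])/c["fy"],1]); o=-c["R"].T@c["t"]
    return o+d*(z-o[2])/d[2]
def snap(n,name):
    c=bot.read_camera(n); cv2.imwrite(f"pics/{name}.png",c["pixels"]); np.savez(f"pics/{name}.npz",**c); return c
def load(name): return dict(np.load(f"pics/{name}.npz"))
E
python3 - <<'E'
from h import *
t,s=load("top0"),load("scene0")
T=lambda u,v:(335+u/5-.4,225+v/5-.4); S=lambda u,v:(195+(u-400)*95/400-.4,165+v*95/400-.4)
for n,a,b,z in (("disc",(190,362),(622,125),.046),("rkey",(131,243),(652,191),.045),("okey",(283,266),(528,165),.045),("nose",(190,305),(617,118),.06)):
    print(n,tri(t,T(*a),s,S(*b)).round(4),onz(t,T(*a),z).round(4),onz(s,S(*b),z).round(4))
d=onz(t,T(190,362),.046)
best=None
for a in np.arange(-np.pi,np.pi,np.pi/12):
    q=bot.inverse_kinematics([d[0],d[1],.06],down(a))
    print(round(np.degrees(a)),None if q is None else q[5].round(2) if hasattr(q,'round') else q[5])
E
```

```text
disc [ 0.5135 -0.0895  0.044 ] [ 0.5133 -0.0889  0.046 ] [ 0.5156 -0.0895  0.046 ]
rkey [ 0.5586 -0.067   0.0476] [ 0.5588 -0.067   0.045 ] [ 0.5559 -0.068   0.045 ]
okey [ 0.5499 -0.1247  0.0488] [ 0.5502 -0.1252  0.045 ] [ 0.5459 -0.1261  0.045 ]
nose [ 0.5334 -0.0865  0.0662] [ 0.5339 -0.0874  0.06  ] [ 0.5266 -0.0883  0.06  ]
-180 2.74
-165 2.48
-150 2.21
-135 1.95
-120 1.69
-105 1.43
-90 1.17
-75 0.91
-60 0.64
-45 0.38
-30 0.12
-15 -0.14
0 -0.4
15 -0.67
30 -0.93
45 -1.19
60 -1.45
75 -1.71
90 -1.97
105 -2.24
120 -2.5
135 -2.76
150 None
165 None
```

Run:
```python
from h import *
a=np.radians(96.5)
bot.goto([0.48,-0.089,0.22],down(a)); c=snap("wrist","w1")
print(-c["R"].T@c["t"],c["R"].round(2).tolist())
bot.line_to([0.53,-0.089,0.22]); c2=snap("wrist","w2"); print(-c2["R"].T@c2["t"])
for z in (.046,):
  for k in (c,c2):
    print([ (lambda u:(u[:2]/u[2]).round(0).tolist())(P(k)@np.r_[p,1]) for p in ([.5135,-.089,.046],[.559,-.067,.045])])
print(bot.current_clock())
o=np.vstack([cv2.resize(k["pixels"],None,fx=.6,fy=.6) for k in (c,c2)]); cv2.imwrite("pics/w12.png",o)
```

```text
[ 0.39758069 -0.09774296  0.3906143 ] [[-0.11, 0.99, -0.0], [0.95, 0.11, 0.29], [0.29, 0.03, -0.96]]
[ 0.447368   -0.09755517  0.39035737]
[[307.0, 243.0], [325.0, 291.0]]
[[313.0, 189.0], [331.0, 242.0]]
2.6
```

View pics/w12.png

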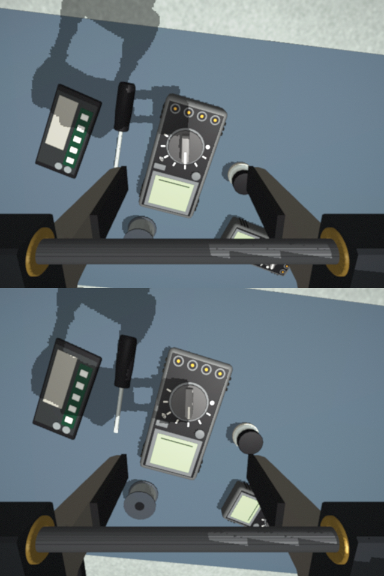

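Run:
```python
from h import *
A=load("w1")["pixels"][190:315,260:360]; B=load("w2")["pixels"][135:260,265:365]
cv2.imwrite("pics/crop2.png",np.hstack([cv2.resize(k,(400,500),interpolation=cv2.INTER_CUBIC) for k in (A,B)]))
```

```text
(no output)
```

View pics/crop2.png

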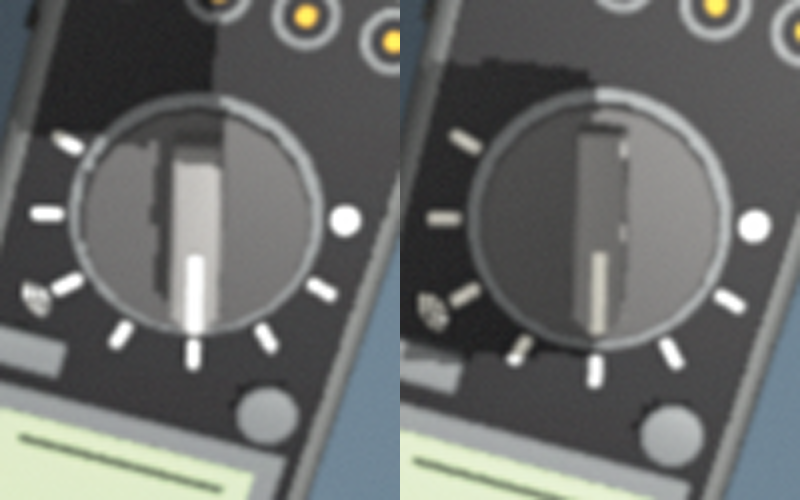

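The nose points at the third dash from the dot in both wrist views. Disc centre is about (196,214) left and (201,219) right, and the round key about (267,415) and (272,436).

Run:
```python
from h import *
a,b=load("w1"),load("w2")
A=lambda u,v:(260+u/4-.375,190+v/4-.375); B=lambda u,v:(265+u/4-.375,135+v/4-.375)
R={}
for n,p,q,z in (("disc",(196,214),(201,219),.043),("rkey",(267,415),(272,436),.045),("nose",(194,333),(198,333),.06),("tail",(197,162),(204,130),.06),("dash3",(193,355),(195,372),.04),("dot",(345,221),(354,227),.04)):
    print(n,tri(a,A(*p),b,B(*q)).round(4),onz(a,A(*p),z).round(4),onz(b,B(*q),z).round(4))
```

```text
disc [ 0.5136 -0.0875  0.0448] [ 0.5143 -0.0876  0.043 ] [ 0.514  -0.0872  0.043 ]
rkey [ 0.5606 -0.0658  0.0458] [ 0.5609 -0.0657  0.045 ] [ 0.5608 -0.0657  0.045 ]
nose [ 0.5331 -0.0858  0.0669] [ 0.536  -0.0855  0.06  ] [ 0.535  -0.0855  0.06  ]
tail [ 0.4888 -0.0899  0.0871] [ 0.4969 -0.0892  0.06  ] [ 0.4925 -0.0892  0.06  ]
dash3 [ 0.5482 -0.0846  0.0441] [ 0.55   -0.0844  0.04  ] [ 0.5494 -0.0844  0.04  ]
dot [ 0.5118 -0.0541  0.044 ] [ 0.5131 -0.0535  0.04  ] [ 0.5125 -0.0536  0.04  ]
```

```bash
cat > turn.py <<'E'
from h import *
ax=[0.5142,-0.0876]; h0=95.0
bot.set_gripper(26/92,5)
bot.goto(ax+[.09],down(np.radians(h0)))
bot.line_to(ax+[.052],max_speed=.04); print("down",bot.current_contact_force().round(2) if hasattr(bot.current_contact_force(),'round') else bot.current_contact_force())
bot.set_gripper(15/92,3); print("gap mm",92*bot.current_opening(),np.round(bot.current_contact_force(),2))
for k in range(4,69,4):
    bot.goto(ax+[.052],down(np.radians(h0-k)))
    f=np.array(bot.current_contact_force()); m=np.array(bot.current_ft_torque())
    print(k,f.round(2),m.round(3),round(bot.current_clock(),2))
    if np.linalg.norm(f)>12: print("STOP");break
snap("top","t2"); snap("wrist","w3")
E
python3 turn.py
```

```text
down [0.09 0.24 0.26]
gap mm 14.89996089283408 [ 1.04 -0.27  0.17]
4 [ 0.02 -0.9   0.59] [ 0.049 -0.143 -0.004] 5.96
8 [ 1.12 -1.7  -1.23] [-0.151 -0.308  0.033] 6.21
12 [ 2.38 -1.71 -0.6 ] [-0.467 -0.492  0.065] 6.46
16 [ 0.84 -2.39 -0.44] [-0.402 -0.459  0.062] 6.71
20 [ 1.85 -1.15 -0.  ] [-0.183 -0.239  0.019] 6.96
24 [-0.22  0.02 -0.63] [-0.001 -0.136  0.032] 7.21
28 [-0.02  0.38 -0.76] [ 0.026 -0.138 -0.046] 7.46
32 [-0.54 -1.   -0.64] [ 0.081 -0.194 -0.061] 7.71
36 [ 0.1  -0.05 -0.55] [ 0.    -0.077 -0.055] 7.96
40 [-0.23 -1.39 -0.07] [-0.192 -0.121  0.023] 8.21
44 [ 0.2  -3.41 -0.  ] [-0.528 -0.134  0.009] 8.46
48 [ 0.76 -1.96 -0.12] [-0.455 -0.114  0.05 ] 8.71
52 [-0.14 -1.39 -0.07] [-0.212 -0.146  0.007] 8.96
56 [0.68 0.39 0.29] [-0.046 -0.124 -0.06 ] 9.21
60 [ 0.45  0.44 -0.21] [ 0.002 -0.153  0.   ] 9.46
64 [-0.04  0.56  0.47] [-0.039 -0.092 -0.001] 9.71
68 [ 0.3  -0.67 -0.29] [ 0.006 -0.112 -0.041] 9.96
```

There are two clear click signatures and forces stayed low. Now I'll back off, lift and look.

Run:
```python
from h import *
ax=[0.5142,-0.0876]
bot.goto(ax+[.052],down(np.radians(95-62)))
bot.set_gripper(26/92,5)
bot.line_to(ax+[.10],max_speed=.06)
bot.goto([0.50,-0.0876,0.22],down(np.radians(95))); 
c=snap("wrist","w4"); u=P(c)@[.535,-.0876,.045,1]; x,y=(u[:2]/u[2]).astype(int); print(x,y,bot.current_clock())
cv2.imwrite("pics/crop3.png",cv2.resize(c["pixels"][y-70:y+70,x-70:x+70],(560,560),interpolation=cv2.INTER_CUBIC)); print(x-70,y-70)
```

```text
306 245 12.6917
236 175
```

View pics/crop3.png

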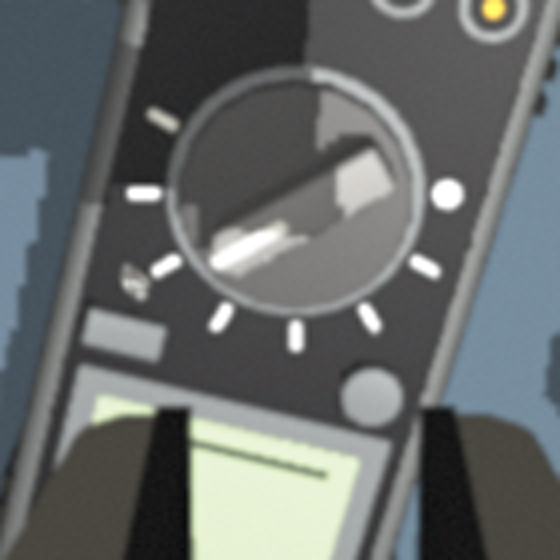

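The nose sits at the fifth dash (165,265), by the sound symbol, and the round key is at (372,396). Now I'll press the key with closed fingers.

Run:
```python
from h import *
c=load("w4"); k=onz(c,(236+372/4-.375,175+396/4-.375),.045); print("key",k.round(4))
k=[k[0],k[1]]
bot.set_gripper(0,5)
bot.goto(k+[.07],down(np.radians(82)))
bot.line_to(k+[.049],max_speed=.04); bot.hold(.2); f0=bot.current_contact_force()[2]; print(f0)
z=.049
while z>.0395:
    z-=.0005; bot.line_to(k+[z],max_speed=.02); bot.hold(.05)
    f=np.mean([bot.current_contact_force()[2]]); 
    print(round(z,4),round(bot.current_ee_pos()[2],4),round(f-f0,2))
    if abs(f-f0)>9: break
bot.hold(.2); print(bot.current_contact_force(),bot.current_ee_pos())
bot.line_to(k+[.08],max_speed=.05)
bot.goto([0.50,-0.0876,0.22],down(np.radians(95))); bot.set_gripper(26/92,5)
c=snap("wrist","w5"); print(bot.current_clock(),bot.current_contact_force())
cv2.imwrite("pics/crop5.png",cv2.resize(c["pixels"][175:315,236:376],(560,560),interpolation=cv2.INTER_CUBIC))
```

```text
key [ 0.5605 -0.0655  0.045 ]
-0.22712879150385795
0.0485 0.0485 -1.36
0.048 0.0482 1.04
0.0475 0.0476 2.86
0.047 0.0471 2.97
0.0465 0.0466 3.6
0.046 0.0461 4.09
0.0455 0.0456 4.16
0.045 0.0454 6.91
0.0445 0.0453 9.77
[-4.05568249  0.53573955  9.098099  ] [ 0.56067468 -0.06553047  0.04529018]
19.8 [-0.23372347 -0.80899861 -0.04050825]
```

View pics/crop5.png

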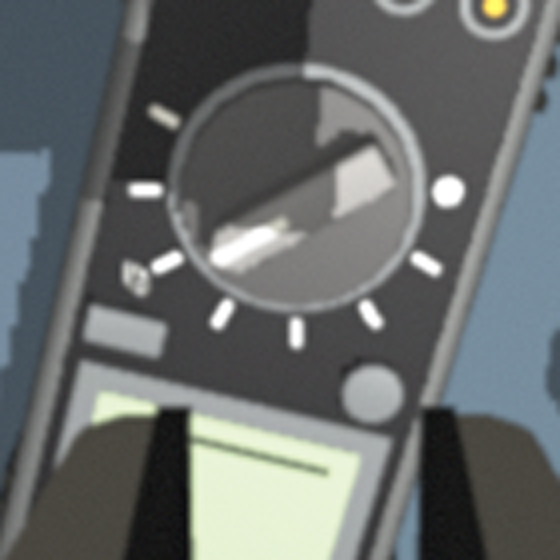

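The key met the finger at z≈48.3 mm and hit its hard stop at 45.3 mm. That is the full 3 mm at the expected spring force, and it is released. The dial is still at the fifth dash, and the meter moved under 1 mm.

```bash
python3 -c "
from workcell import bot
bot.job_done(); print(bot.current_clock())"
```

```text
the job is handed in; nothing more can be done
the job is handed in; nothing more can be done
```

The multimeter's dial is at the fifth position clockwise from OFF, the round key has been pressed fully in and released, and the job is handed in. No verdict is reported.

- **Dial:** It started at the third position. I straddled the finger bar with the jaws about 15 mm apart and turned it two clicks clockwise. The tool force stayed under about 4 N. A wrist picture before and another after the key press both show the nose at the fifth dash, by the sound symbol.
- **Round key:** I pressed it with closed fingers. It met the finger at z≈48.3 mm and stopped hard at 45.3 mm, so it travelled the full 3 mm. The spring force was about 3–4 N, rising to about 9 N at the stop.
- **Meter and surroundings:** The meter moved by about 1 mm at most between those two pictures. Nothing came near the oblong key or the bystanders, but I did not measure their positions again at the end. The gripper was clear of everything, at z≈0.22 m.
- **Disagreement:** The key felt about 3 mm higher than the text's 45 mm, probably because the mat has some thickness. The full travel allows for this.
- **Time:** The robot clock was at about 20 s of the 64 s allowed.

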